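# Turn the reversible grater plate over on its stand

### The job

The steel grater plate on the wooden grater stand has its coarse side (big teeth) up: turn it over so that the fine side faces up, and seat it again on the stand's two locating pins, fully home and flat on both end blocks, with nothing holding it. The slotted wooden rack can hold the plate on end while you change your grip. Lower the plate, do not drop it, and do not disturb the other kitchen things on the counter.

Things in the scene. Friction and masses are not known exactly. Their poses are not given: they have to be found in the camera images.
- plate: Reversible steel grater plate, 64 mm wide (x), 160 mm long (y), 8 mm thick (z), about 0.2 to 0.35 kg; origin at its middle. Its +z face is the coarse side (15 big teeth, 3 mm proud, seen only), -z the fine side (small dots). At the start it sits on the stand, axes along the stand's; at rest it can be gripped across its width, its long edges standing 12 mm out past the stand's blocks.
- hole (a point): Middle of one of the plate's two round 14.5 mm through holes, at x = +14 mm, y = +58 mm of the plate (the other is at x = +14, y = -58): both lie nearer its +x long edge. So, turned over, it fits the pins only if its +x edge still lies on the stand's +x side (turned end over end, about its width).
- stand: Fixed wooden grater stand; origin under its middle on the counter; yaw varies. Base board 100 (x) by 190 mm (y), 14 mm high. Two end blocks, 40 mm wide in x, 36 mm long in y, centred at y = +-61 mm, tops 70 mm above the counter. Between them a catch tray (80 by 76 mm, top at 38 mm) and a 12 mm wide stretcher bar (top at 58 mm).
- pin (a point): Foot of one of the stand's two upright steel locating pins, at x = +14, y = +58 mm of the stand, 70 mm above the counter; the other is at x = +14, y = -58. Each is 12 mm in diameter and 14 mm high, the top 4 mm tapered to 7 mm. Axes as the stand's.
- seat (a point): Point on the stand where the plate's middle lies when the plate is fully seated: 74 mm above the counter over the stand's origin (plate underside at 70 mm). Axes as the stand's.
- rack: Fixed dark wooden rack, 120 by 120 mm, with one upright slot along its x; origin under its middle; yaw varies. Slot 72 mm long (x), 13 mm wide (y), floor 12 mm above the counter, straight walls to 42 mm, then flaring 30 degrees each way to 35 mm wide at 60 mm. It takes the plate on either short end (plate middle then 92 mm up), leaning a few degrees.
- salt_pig: Bystander: white ceramic salt pig with a wooden lid, 120 mm across, 112 mm high; origin under its middle.
- pie_dish: Bystander: glass pie dish, 200 mm across, 40 mm high; origin under its middle.
- colander: Bystander: yellow plastic colander, 210 mm across (276 mm over its ears along y), 85 mm high; origin under its middle.
- rolling_pin: Bystander: cherry rolling pin on two wooden rests, lying along its y, 430 mm long, 63 mm high; origin on the counter under its middle.
- jar: Bystander: amber glass jar, 72 mm across, 110 mm high; origin under its middle.
- mug: Bystander: blue mug, 80 mm across, 90 mm high; origin under its middle.
- spoon: Bystander: wooden spoon lying on the counter along its x, 200 mm long, under 25 mm high; origin under its middle.
Not all that is in view belongs to the job. Of the things shaped like the plate, the steel one is meant. Leave any red look-alike of the stand alone.

How it is judged:
By the outcome, as a careful person would: the job done as asked, in the order asked, and still so for the second after the job is handed in, with the robot touching nothing.
It also fails if it takes over 61 s, if anything falls off the work surface, if the arm or the gripper's body presses on something with over 40 N, if the wrist force passes 120 N, or if a joint passes its speed limit or range.

### The arm

A 7-joint arm with a two-finger parallel gripper is mounted at the origin on the work surface. World frame = base frame: x ahead of the robot, y to its left, z up, the work surface at z = 0. Lengths are in m, angles in rad, forces in N, time in s.
With the tool pointing down it reaches from about 0.4 to 0.875 m from the base axis. Payload 19.3 kg.
Tool frame: the origin (TCP) lies between the finger pads; the fingertips stand 17 mm ahead of it and the grasp point (between the pads) lies 2 mm behind it (bot.finger_overhang is the distance from the TCP to the fingertips, in m); z points along the fingers, y is the line along which they close (so a half turn about z gives the same grasp; the last joint's range is limited). The gripper opens to 85 mm and grips with 20 to 120 N. Pads are 22 mm wide; open, the fingers measure 114 mm over their backs; the gripper's body (76 mm by 85 mm) begins 54 mm behind the grasp point. The pads swing forward as they close: fully open they stand 13 mm farther back than shut.
Start: joints at [-0.07, 0.521, -0.036, 1.599, 0.021, 1.021, -0.113], TCP at [0.625, -0, 0.248] pointing down, gripper open.
Joint ranges: [-2.91, 2.91], [-0.3, 2.13], [-1.5, 1.42], [0.17, 2.43], [-1.26, 4.41], [0.16, 1.93], [-2.52, 2.52]. Speed limits (rad/s): [1.89, 1.89, 2.39, 2.39, 3.01, 3.01, 3.01].

### API

Orientations are given as [roll, pitch, yaw] about the fixed x, y, z axes, in that order (R = Rz(yaw) Ry(pitch) Rx(roll)).
In Python, from workcell import observe, grab_frame, bot gives the robot as it stands.
- The arm moves only by the shell command python3 -m crank 'ROWS' [FORCE]. ROWS is a JSON object of lists of equal length, an entry for each row: "linear": the shift along the world's x, y, z each as a share of 0.25 m, from -1 to 1, a list of three; "delta_rot": the turn, a rotation vector about the world's x, y, z each as a share of 30 degrees, from -1 to 1, a list of three; "fingers": the opening, from -1 (shut) to 1 (fully open). In form: {"linear": [[dx, dy, dz], ...], "delta_rot": [[rx, ry, rz], ...], "fingers": [fingers, ...]}. A call has 1 to 5 rows; each row is the pose to reach, as a shift and turn from the pose commanded when the call began; what a row does not reach only later rows make up. A row lasts 1/10 s, in which the tool goes at most 50 mm and 8.59 degrees, less where a joint would pass 70% of its speed; a pose out of reach is approached as far as the arm can. A call with a number of a shift or a turn outside -1 to 1 is refused whole. A call with a gripper value outside its range is refused whole. The fingers move at their own pace and stop on an object; FORCE is the grip in N (left out, the last holds). Time passes only in rows, so rows that repeat a pose let the fingers close. It gives the time, the measured TCP pose, the force, the opening and the grip force at its end, in the units of the state.
- observe(): the state, without advancing time (a new reading comes with each control period).
- grab_frame(name): name is "scene" or "side" or "wrist"; returns a dict with "image" (384x512x3 uint8, red, green, blue), "mtx" (3x3 intrinsics, pixels), "k1" (the pictures are not rectified: a ray, as slopes to the right and down, at radius r is drawn at 1 + k1 r^2 times it, then the intrinsics apply), "xyz" and "orientation" of the camera in the world. Camera axes: x right, y down, z forward; pixel columns grow to the right and rows downward; lengths in m; the calibration is good to about 2 mm. A picture is of the moment at which its call begins. There is no depth.
- bot.job_done(): hands the job in; it is judged then, once.
The state is a dict: "clock": time; "qpos": joint angles; "qd": joint speeds; "joint_efforts": joint torques, N m; "position": TCP position; "tool_rot": TCP orientation; "force": force on the tool from outside, world axes, zero at the start; "moment": the same for the moment, N m; "grip_width": finger opening in m; "finger_force": force on a finger pad.
Only numpy, scipy, OpenCV 4.12 (cv2) and the standard library are available. Lean on these libraries where they do the work, as an engineer would, in place of code of your own. Each camera call takes 0.05 s, during which the arm holds its last target. There are 200 camera calls.

## Working session

There is one attempt and no reset: what is moved stays moved. The work goes in short steps, Python scripts to look and compute and a shell command to move; the robot and the scene stay as the last step left them, time stands still between calls to the robot, and variables do not carry over. Pictures are saved under pics/ and viewed, at most 10 in all, crops included, and the job is handed in when it is done.

```bash
ls; mkdir -p pics
cat > h.py <<'E'
import numpy as np, cv2
from scipy.spatial.transform import Rotation as R
from workcell import observe, grab_frame, bot
def grab(n):
    f=grab_frame(n); f['R']=R.from_euler('xyz',f['orientation']).as_matrix() if len(np.ravel(f['orientation']))==3 else R.from_quat(f['orientation']).as_matrix(); f['xyz']=np.array(f['xyz']); return f
def und(f,uv):
    uv=np.atleast_2d(uv).astype(float); K=np.array(f['mtx']); p=(uv-K[:2,2])/[K[0,0],K[1,1]]
    q=p.copy()
    for _ in range(20): q=p/(1+f['k1']*(q**2).sum(1,keepdims=True))
    return q
def cast(f,uv,z):
    q=und(f,uv); d=np.c_[q,np.ones(len(q))]@f['R'].T
    return f['xyz']+d*((z-f['xyz'][2])/d[:,2])[:,None]
def proj(f,P):
    c=(np.atleast_2d(P)-f['xyz'])@f['R']; q=c[:,:2]/c[:,2:]; q=q*(1+f['k1']*(q**2).sum(1,keepdims=True))
    K=np.array(f['mtx']); return q*[K[0,0],K[1,1]]+K[:2,2]
def save(f,n): cv2.imwrite('pics/'+n,f['image'][:,:,::-1])
E
python3 - <<'E'
from h import *
a=[]
for n in ('scene','side','wrist'):
    f=grab(n); save(f,n+'0.png'); print(n,f['xyz'],f['orientation'],f['mtx'],f['k1'])
print(observe(),bot.finger_overhang)
E
```

```text
pics
scene [ 0.84375254 -0.66822851  1.16344975] [-2.53332638e+00 -2.04180076e-03  4.68388454e-01] [[409.55751336   0.         252.96626005]
 [  0.         409.55751336 189.27853689]
 [  0.           0.           1.        ]] -0.14999739689601263
side [-0.22491879  0.67070078  0.95172489] [-2.29847973  0.00563233 -2.29428   ] [[347.96698555   0.         258.86763728]
 [  0.         347.96698555 198.99210277]
 [  0.           0.           1.        ]] -0.10587533802537297
wrist [0.62499478 0.07448347 0.3747092 ] [ 2.84631134e+00  5.09679811e-04 -5.16864146e-04] [[328.18504952   0.         258.02040966]
 [  0.         328.18504952 193.50690835]
 [  0.           0.           1.        ]] -0.04547604599770739
{'clock': 0.15, 'qpos': array([-0.07021896,  0.52187687, -0.03634834,  1.59981993,  0.02120303,
        1.02110642, -0.11277858]), 'qd': array([ 0.00085924, -0.00278022, -0.0005179 , -0.00083287,  0.00070794,
        0.00142296, -0.00041851]), 'joint_efforts': array([ 4.00798544e-04, -9.27376485e+01,  1.98035471e+00, -3.70049715e+01,
        1.79930578e-02,  6.46477114e-03, -1.41420460e-05]), 'position': array([ 6.24785692e-01, -3.46445741e-06,  2.47878310e-01]), 'tool_rot': array([-3.14076829e+00,  4.61570928e-05,  1.57084308e+00]), 'force': array([ 0.03307459,  0.47186278, -0.58451476]), 'moment': array([-0.07002879, -0.03721186, -0.00198727]), 'finger_force': 0.0, 'grip_width': 0.08533715290403744} 0.017
```

View pics/scene0.png

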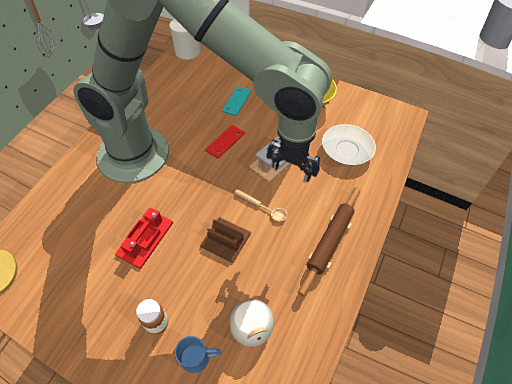

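View pics/side0.png

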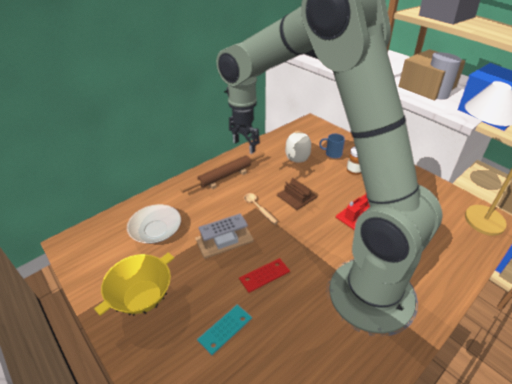

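Scene view: robot base, rack at (226,240), red stand at (145,238), steel plate mostly hidden behind the gripper at about (270,160). Side view: steel plate on the wooden stand at (223,232), rack at (297,193). The red plate (265,275) and the teal plate (225,328) lie on the counter. They are the look-alikes, so the steel plate on the wooden stand is the one meant.

Run:
```python
from h import *
f=grab('side'); 
print('plate c',cast(f,[[223,228]],.078))
print('rack c',cast(f,[[297,190]],.06))
for n,p in dict(pie=(155,225),col=(137,285),spoon0=(250,197),spoon1=(276,221),pin0=(188,187),pin1=(266,158)).items(): print(n,cast(f,[p],.03)[0])
w=grab('wrist')
s=f['image'][180:260,180:330]; s=cv2.resize(s,(750,400),interpolation=cv2.INTER_CUBIC)
ws=cv2.resize(w['image'],(266,200))
cv2.imwrite('pics/c1.png',np.vstack([s,np.hstack([ws,np.zeros((200,484,3),np.uint8)])])[:,:,::-1])
g=grab('scene'); print('rack scene',cast(g,[[226,236]],.06)); print('stand scene',cast(g,[[270,160]],.07))
```

```text
plate c [[0.48316722 0.21746501 0.078     ]]
rack c [[ 0.46803361 -0.13661758  0.06      ]]
pie [0.70261629 0.37363378 0.03      ]
col [0.50436572 0.54977486 0.03      ]
spoon0 [0.58679984 0.00811429 0.03      ]
spoon1 [0.41936914 0.02353964 0.03      ]
pin0 [0.8074827 0.1600536 0.03     ]
pin1 [ 0.7445575  -0.22240525  0.03      ]
rack scene [[ 0.50393221 -0.1736681   0.06      ]]
stand scene [[0.49885617 0.14774942 0.07      ]]
```

View pics/c1.png

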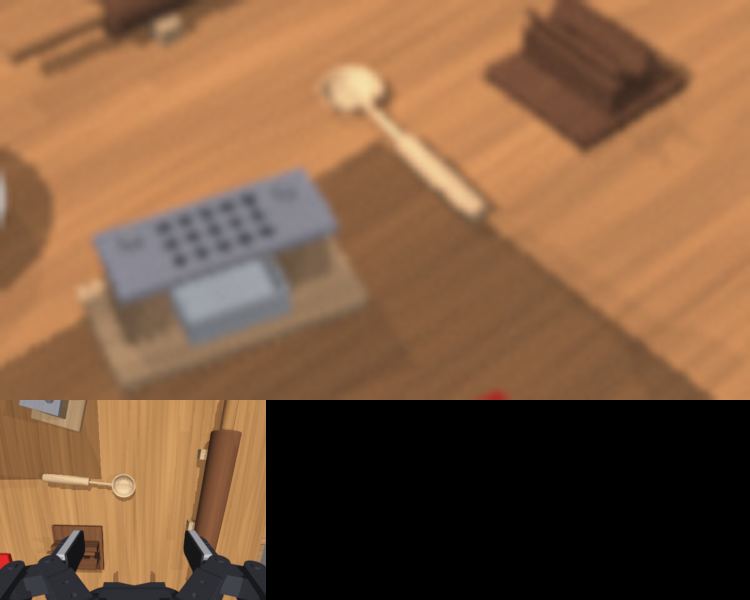

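The crop confirms it: the steel plate with dark teeth lies on the wooden stand, with its holes nearer the far (+world x) edge. The dark wooden rack is at upper right. I'll fly the wrist camera over the rack, then over the stand.

```bash
python3 -m crank '{"linear":[[-0.5,-0.96,0],[-0.5,-0.96,0],[-0.5,-0.96,0],[-0.5,-0.96,0],[-0.5,-0.96,0]],"delta_rot":[[0,0,0],[0,0,0],[0,0,0],[0,0,0],[0,0,0]],"fingers":[1,1,1,1,1]}'
python3 -m crank '{"linear":[[0,0,0],[0,0,0],[0,0,0]],"delta_rot":[[0,0,0],[0,0,0],[0,0,0]],"fingers":[1,1,1]}'
python3 -c "
from h import *
import pickle
f=grab('wrist'); save(f,'wr.png'); pickle.dump(f,open('wr.pkl','wb')); print([a for a in dir(bot) if a[0]!='_'])
for n in ('scene','side'):
    g=grab(n); save(g,n+'1.png'); pickle.dump(g,open(n+'1.pkl','wb'))"
python3 -m crank '{"linear":[[0,0.8,0],[0,0.8,0],[0,0.8,0],[0,0.8,0],[0,0.8,0]],"delta_rot":[[0,0,0],[0,0,0],[0,0,0],[0,0,0],[0,0,0]],"fingers":[1,1,1,1,1]}' >/dev/null
python3 -m crank '{"linear":[[0,0.54,0],[0,0.54,0],[0,0.54,0],[0,0.54,0],[0,0.54,0]],"delta_rot":[[0,0,0],[0,0,0],[0,0,0],[0,0,0],[0,0,0]],"fingers":[1,1,1,1,1]}'
python3 -c "
from h import *
import pickle
f=grab('wrist'); save(f,'ws.png'); pickle.dump(f,open('ws.pkl','wb')); print(f['xyz'],f['orientation'])
a=cv2.imread('pics/wr.png'); b=cv2.imread('pics/ws.png'); 
cv2.imwrite('pics/c2.png',np.hstack([a[:,:400],b[:,112:]]))"
```

```text
clock: 0.8
position: [0.5083, -0.2233, 0.2484]
tool_rot: [3.141, 0.0, 1.571]
force: [0.1, -0.1, 0.3]
grip_width: 0.0854
finger_force: 0.0
clock: 1.1
position: [0.5101, -0.2207, 0.2483]
tool_rot: [3.141, -0.001, 1.572]
force: [-0.8, 0.0, -0.8]
grip_width: 0.0854
finger_force: 0.0
['IKError', 'finger_overhang', 'job_done']
clock: 2.25
position: [0.5093, 0.1144, 0.2481]
tool_rot: [-3.141, 0.0, 1.573]
force: [0.9, -0.3, -0.2]
grip_width: 0.0857
finger_force: 0.0
[0.50928588 0.1888718  0.3750492 ] [ 2.84626674e+00 -1.90433123e-04  2.05728027e-03]
```

View pics/c2.png

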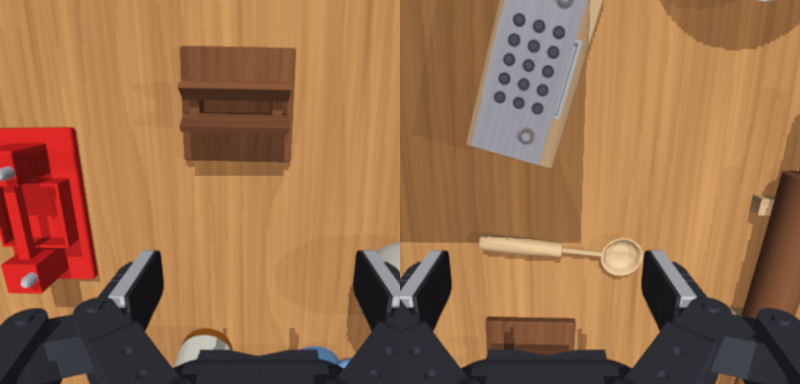

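Left: the rack base corners are at about (180,46), (296,48), (291,162) and (184,160), with the slot along image x. Right, adding -288 to the column: plate lower corners at (467,145) and (552,166), lower hole at (526,136). The plate is yawed about -16°. I'll shift up for the whole plate, then fit plate and rack.

```bash
python3 -m crank '{"linear":[[-0.04,0.28,0.2],[-0.04,0.28,0.2],[-0.04,0.28,0.2],[-0.04,0.28,0.2]],"delta_rot":[[0,0,-0.53],[0,0,-0.53],[0,0,-0.53],[0,0,-0.53]],"fingers":[1,1,1,1]}'
python3 - <<'E'
from h import *
import pickle
f=grab('wrist'); save(f,'ws2.png'); pickle.dump(f,open('ws2.pkl','wb'))
r=pickle.load(open('wr.pkl','rb'))
for z in (0,.01,.02):
    P=cast(r,[[180,46],[296,48],[291,162],[184,160]],z); print(z,P[:,:2].round(4).tolist(),np.linalg.norm(P[1]-P[0]),np.linalg.norm(P[2]-P[1]),P.mean(0))
im=f['image']; big=cv2.resize(im,(800,600),interpolation=cv2.INTER_CUBIC)
cv2.imwrite('pics/c3.png',np.hstack([cv2.resize(im[:300,100:400],(450,450),interpolation=cv2.INTER_CUBIC),cv2.resize(r['image'][30:180,165:315],(350,450),interpolation=cv2.INTER_CUBIC)])[:,:,::-1])
print(observe()['position'],observe()['tool_rot'])
E
```

```text
clock: 2.7
position: [0.4997, 0.1826, 0.2984]
tool_rot: [3.141, 0.0, 1.294]
force: [0.7, -0.5, -1.1]
grip_width: 0.0853
finger_force: 0.0
0 [[0.4274, -0.0964], [0.5507, -0.0986], [0.5487, -0.2219], [0.4244, -0.2195]] 0.12326288343829024 0.123290152188378 [ 0.4878101  -0.15913488  0.        ]
0.01 [[0.4296, -0.0978], [0.5496, -0.0999], [0.5477, -0.2199], [0.4267, -0.2176]] 0.11997782517848582 0.12000436719372679 [ 0.48840413 -0.15879242  0.01      ]
0.02 [[0.4318, -0.0991], [0.5485, -0.1012], [0.5467, -0.2179], [0.429, -0.2156]] 0.1166927669186814 0.11671858219907552 [ 0.48899815 -0.15844996  0.02      ]
[0.49962488 0.18188489 0.29793468] [-3.14157279e+00  7.89333965e-04  1.29352254e+00]
```

View pics/c3.png

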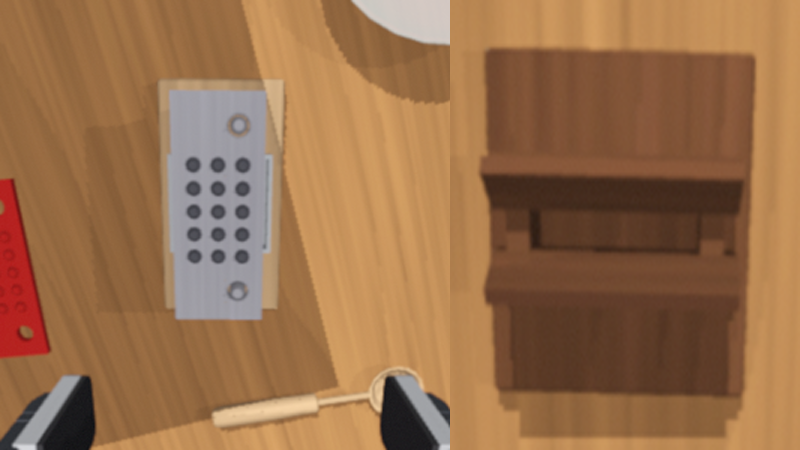

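Left crop: plate corners at about (169,91), (266,91), (262,319) and (176,319), holes at (238,125) and (236,291), on the right (+x) side. Right crop: rack with slot ends at columns 530 and 700, mouth lips at rows 178 and 255.

Run:
```python
from h import *
import pickle
f=pickle.load(open('ws2.pkl','rb')); r=pickle.load(open('wr.pkl','rb'))
C=np.array([[169,91],[266,91],[262,319],[176,319]])/1.5+[100,0]
H=np.array([[238,125],[236,291]])/1.5+[100,0]
hsv=cv2.cvtColor(f['image'],cv2.COLOR_RGB2HSV); print(hsv[130,240],hsv[60,240],hsv[75,220])
m=((hsv[...,0]>100)&(hsv[...,0]<135)&(hsv[...,2]>100)).astype(np.uint8); m[240:]=0; m[:,:205]=0; m[:,300:]=0
m=cv2.morphologyEx(m,cv2.MORPH_CLOSE,np.ones((9,9)))
n,l,s,c=cv2.connectedComponentsWithStats(m); k=1+s[1:,4].argmax(); print(s[k])
P=cast(f,np.argwhere(l==k)[:,::-1],.078)[:,:2]
print('minrect',cv2.minAreaRect((P*1000).astype(np.float32)))
Pc=cast(f,C,.078)[:,:2]; print(Pc.round(4).tolist(),Pc.mean(0),np.linalg.norm(np.diff(Pc[[0,1,2,3,0]],axis=0),axis=1))
Ph=cast(f,H,.078)[:,:2]; d=Ph[0]-Ph[1]; y=d/np.linalg.norm(d); x=np.array([y[1],-y[0]]); print('holes',Ph,np.linalg.norm(d),'yaw',np.degrees(np.arctan2(-d[0],d[1])),'centre',Ph.mean(0)-.014*x)
d=Pc[0]+Pc[1]-Pc[2]-Pc[3]; print('yaw c',np.degrees(np.arctan2(-d[0],d[1])))
S=lambda x,y:(165+(x-450)/2.3333,30+y/3)
print('mouth',cast(r,[S(615,178),S(615,255)],.06)); print('ends',cast(r,[S(530,225),S(700,225)],.035)); print('rails',cast(r,[S(482,157),S(752,165),S(487,302),S(740,305)],.06))
```

```text
[124  13 163] [  8  29 168] [124  11 165]
[ 212   61   69  151 9362]
minrect ((495.44744873046875, 212.22079467773438), (158.1585693359375, 70.26288604736328), 73.78820037841797)
[[0.4858, 0.2976], [0.5475, 0.2799], [0.5033, 0.1259], [0.4412, 0.1435]] [0.49448051 0.21172792] [0.0641619  0.1602745  0.06460749 0.16034894]
holes [[0.52384432 0.26423535]
 [0.49058036 0.15236738]] 0.11670876399153349 yaw -16.559853284610377 centre [0.49379303 0.2122916 ]
yaw c -16.090239239895716
mouth [[ 0.48980348 -0.14187543  0.06      ]
 [ 0.48940181 -0.16500923  0.06      ]]
ends [[ 0.45126895 -0.15656613  0.035     ]
 [ 0.5245308  -0.1566406   0.035     ]]
rails [[ 0.43761154 -0.13550656  0.06      ]
 [ 0.54369864 -0.13798508  0.06      ]
 [ 0.4368578  -0.17947277  0.06      ]
 [ 0.54008634 -0.18048216  0.06      ]]
```

```bash
cat >> h.py <<'E'
def go(p,th,yaw=-16.3,back=0):
    """print rows for: grasp target p, tilt th about plate width axis, yaw; back = retreat along tool"""
    o=observe(); Rc=R.from_euler('xyz',o['tool_rot'])
    Rd=R.from_euler('z',yaw,degrees=True)*R.from_euler('x',th,degrees=True)*R.from_euler('xyz',[np.pi,0,np.pi/2])
    t=np.array(p)-back*Rd.apply([0,0,1])
    print('lin',((t-o['position'])/.25).round(3).tolist(),'rot',((Rd*Rc.inv()).as_rotvec(degrees=True)/30).round(3).tolist(),'target',t.round(4))
E
python3 -c "
from h import *
go([.505,.249,.0714],-30,back=.1); go([.505,.249,.0714],-30)"
```

```text
lin [0.078, 0.46, -0.56] rot [-0.959, 0.277, -0.013] target [0.519 0.297 0.158]
lin [0.022, 0.268, -0.906] rot [-0.959, 0.277, -0.013] target [0.505  0.249  0.0714]
```

```bash
python3 -m crank '{"linear":[[0.08,0.46,-0.1],[0.08,0.46,-0.1],[0.08,0.46,-0.3],[0.08,0.46,-0.56],[0.08,0.46,-0.56]],"delta_rot":[[-0.96,0.277,-0.01],[-0.96,0.277,-0.01],[-0.96,0.277,-0.01],[-0.96,0.277,-0.01],[-0.96,0.277,-0.01]],"fingers":[1,1,1,1,1]}' >/dev/null
python3 -m crank '{"linear":[[0,0,0],[0,0,0],[0,0,0]],"delta_rot":[[0,0,0],[0,0,0],[0,0,0]],"fingers":[1,1,1]}'
python3 -c "
from h import *
go([.505,.249,.0714],-30)
f=grab('wrist'); g=grab('scene'); save(g,'s2.png'); cv2.imwrite('pics/c4.png',np.hstack([f['image'][:,106:406],cv2.resize(g['image'][80:240,200:400],(480,384))])[:,:,::-1])"
```

```text
clock: 3.55
position: [0.5207, 0.2975, 0.1605]
tool_rot: [3.14, 0.521, 1.286]
force: [0.3, -0.1, 0.2]
grip_width: 0.0854
finger_force: 0.0
lin [-0.063, -0.194, -0.357] rot [-0.005, 0.004, 0.0] target [0.505  0.249  0.0714]
```

View pics/c4.png

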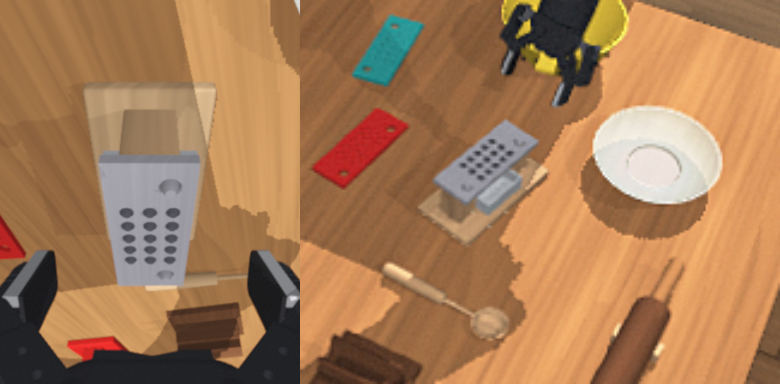

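The gripper lines up with the plate: finger tips at about (30,270) and (270,270), plate mid column 149, between them. I'll advance and close gently.

```bash
python3 -m crank '{"linear":[[-0.016,-0.05,-0.09],[-0.032,-0.1,-0.18],[-0.048,-0.15,-0.27],[-0.063,-0.194,-0.357],[-0.063,-0.194,-0.357]],"delta_rot":[[0,0,0],[0,0,0],[0,0,0],[0,0,0],[0,0,0]],"fingers":[1,1,1,1,1]}' 20
python3 -m crank '{"linear":[[0,0,0],[0,0,0],[0,0,0],[0,0,0],[0,0,0]],"delta_rot":[[0,0,0],[0,0,0],[0,0,0],[0,0,0],[0,0,0]],"fingers":[0.3,0.3,0.3,0.3,0.3]}' 20
python3 -m crank '{"linear":[[0,0,0],[0,0,0],[0,0,0],[0,0,0],[0,0,0]],"delta_rot":[[0,0,0],[0,0,0],[0,0,0],[0,0,0],[0,0,0]],"fingers":[-1,-1,-1,-1,-1]}' 20
```

```text
clock: 4.15
position: [0.5032, 0.2478, 0.0684]
tool_rot: [-3.14, 0.525, 1.287]
force: [-0.5, -0.4, -0.2]
grip_width: 0.0855
finger_force: 0.0
clock: 4.65
position: [0.5047, 0.2508, 0.0707]
tool_rot: [3.14, 0.521, 1.287]
force: [0.1, 2.3, 8.0]
grip_width: 0.0635
finger_force: 22.7
clock: 5.15
position: [0.5046, 0.2508, 0.0707]
tool_rot: [3.14, 0.521, 1.287]
force: [-0.2, 1.1, 8.7]
grip_width: 0.0635
finger_force: 22.7
```

```bash
python3 -m crank '{"linear":[[0,0,0],[0,0,0],[0,0,0.05],[0,0,0.1],[0,0,0.2]],"delta_rot":[[0,0,0],[0,0,0],[0,0,0],[0,0,0],[0,0,0]],"fingers":[-1,-1,-1,-1,-1]}' 80
python3 -m crank '{"linear":[[0,-0.1,0.15],[0,-0.2,0.3],[0,-0.3,0.45],[0,-0.4,0.6],[0,-0.5,0.6]],"delta_rot":[[0,0,0],[0,0,0],[0,0,0],[0,0,0],[0,0,0]],"fingers":[-1,-1,-1,-1,-1]}'
python3 -c "
from h import *
go([.488,-.158,.25],30,-8); go([.488,-.158,.25],60,-1.1)
g=grab('scene'); f=grab('side');save(g,'s3.png'); cv2.imwrite('pics/c5.png',np.hstack([cv2.resize(f['image'][120:280,150:350],(400,320)),cv2.resize(g['image'][80:240,180:380],(400,320))])[:,:,::-1])"
```

```text
clock: 5.65
position: [0.5033, 0.2497, 0.1197]
tool_rot: [-3.14, 0.524, 1.289]
force: [-0.0, 0.6, -1.8]
grip_width: 0.0625
finger_force: 87.8
clock: 6.15
position: [0.505, 0.1243, 0.2744]
tool_rot: [3.136, 0.518, 1.285]
force: [0.6, -0.6, -2.8]
grip_width: 0.0623
finger_force: 88.0
lin [-0.068, -1.129, -0.098] rot [1.948, -0.41, 0.254] target [ 0.488 -0.158  0.25 ]
lin [-0.068, -1.129, -0.098] rot [2.963, -0.444, 0.404] target [ 0.488 -0.158  0.25 ]
```

View pics/c5.png

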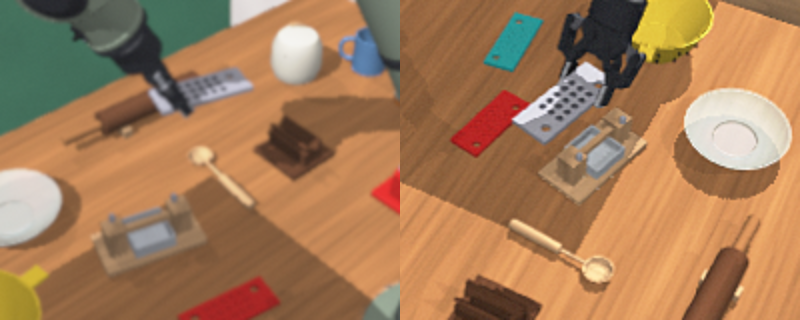

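Both views show the plate held level, clear of the stand, whose pins are now visible. Now I'll rotate it upright on the way to the rack.

```bash
python3 -m crank '{"linear":[[0,-0.1,0],[0,-0.2,0],[0,-0.3,0],[0,-0.4,0],[0,-0.4,0]],"delta_rot":[[0.98,-0.148,0.135],[0.98,-0.148,0.135],[0.98,-0.148,0.135],[0.98,-0.148,0.135],[0.98,-0.148,0.135]],"fingers":[-1,-1,-1,-1,-1]}'
python3 -m crank '{"linear":[[0,-0.1,0],[-0.03,-0.2,0],[-0.06,-0.3,0],[-0.06,-0.4,0],[-0.06,-0.4,0]],"delta_rot":[[0.98,-0.148,0.135],[0.98,-0.148,0.135],[0.98,-0.148,0.135],[0.98,-0.148,0.135],[0.98,-0.148,0.135]],"fingers":[-1,-1,-1,-1,-1]}'
python3 -m crank '{"linear":[[0,-0.1,0],[0,-0.2,0],[0,-0.3,0],[0,-0.33,0],[0,-0.33,0]],"delta_rot":[[0.98,-0.148,0.135],[0.98,-0.148,0.135],[0.98,-0.148,0.135],[0.98,-0.148,0.135],[0.98,-0.148,0.135]],"fingers":[-1,-1,-1,-1,-1]}'
python3 -m crank '{"linear":[[0,0,0],[0,0,0]],"delta_rot":[[0,0,0],[0,0,0]],"fingers":[-1,-1]}'
python3 -c "
from h import *
go([.488,-.158,.25],60,-1.1)"
```

```text
clock: 6.75
position: [0.5034, 0.0189, 0.2703]
tool_rot: [-3.095, 0.005, 1.365]
force: [-0.3, 0.4, -1.5]
grip_width: 0.062
finger_force: 88.0
clock: 7.25
position: [0.4881, -0.0807, 0.2687]
tool_rot: [-3.087, -0.516, 1.437]
force: [0.2, 0.4, -1.9]
grip_width: 0.0625
finger_force: 88.0
clock: 7.75
position: [0.4883, -0.1597, 0.2673]
tool_rot: [-3.138, -1.034, 1.55]
force: [-0.3, 0.9, -2.0]
grip_width: 0.0625
finger_force: 88.1
clock: 7.95
position: [0.4891, -0.1564, 0.27]
tool_rot: [3.138, -1.028, 1.561]
force: [0.6, 1.0, -1.9]
grip_width: 0.0624
finger_force: 88.1
lin [-0.005, -0.006, -0.08] rot [0.037, 0.003, -0.012] target [ 0.488 -0.158  0.25 ]
```

```bash
python3 -m crank '{"linear":[[-0.005,0.006,-0.1],[-0.005,0.006,-0.2],[-0.005,0.006,-0.26],[-0.005,0.006,-0.26],[-0.005,0.006,-0.26]],"delta_rot":[[0.037,0.003,-0.012],[0.037,0.003,-0.012],[0.037,0.003,-0.012],[0.037,0.003,-0.012],[0.037,0.003,-0.012]],"fingers":[-1,-1,-1,-1,-1]}'
python3 -c "
from h import *
go([.488,-.1547,.132],60.1,-1.1)
g=grab('scene'); f=grab('side'); cv2.imwrite('pics/c6.png',np.hstack([cv2.resize(f['image'][110:230,230:350],(400,400),interpolation=cv2.INTER_CUBIC),cv2.resize(g['image'][160:280,160:280],(400,400),interpolation=cv2.INTER_CUBIC)])[:,:,::-1])
for n,q in (('scene',g),('side',f)):
  print(n,proj(q,[[.488-.03,-.158,.072],[.488+.03,-.158,.072],[.488-.036,-.158,.06],[.488+.036,-.158,.06]]).round(1).tolist())"
```

```text
clock: 8.45
position: [0.4879, -0.1559, 0.2051]
tool_rot: [-3.142, -1.049, 1.55]
force: [1.0, -0.4, -2.0]
grip_width: 0.0623
finger_force: 88.0
lin [0.0, 0.005, -0.292] rot [0.001, -0.0, 0.003] target [ 0.488  -0.1547  0.132 ]
scene [[215.2, 224.1], [232.3, 231.9], [213.8, 225.3], [234.2, 234.6]]
side [[302.8, 186.6], [292.0, 179.5], [303.6, 189.6], [290.7, 181.2]]
```

View pics/c6.png

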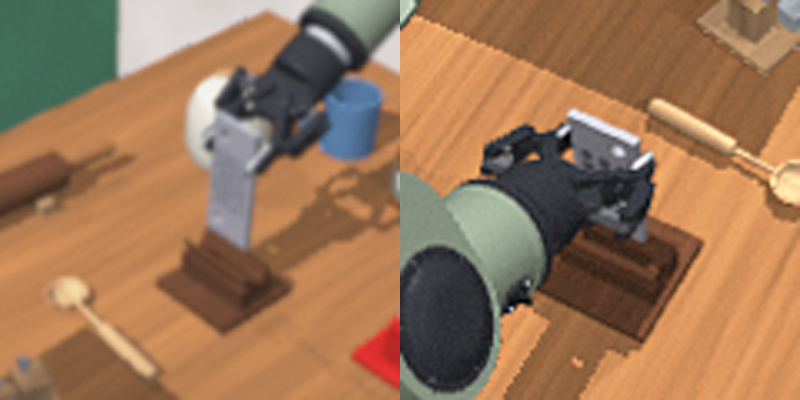

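Side view: the plate hangs upright, its lower edge from (292,180) to (304,185), matching the predicted slot line. I'll lower it in.

```bash
python3 -m crank '{"linear":[[0,0.004,-0.05],[0,0.004,-0.1],[0,0.004,-0.13],[0,0.004,-0.16],[0,0.004,-0.19]],"delta_rot":[[0,0,0],[0,0,0],[0,0,0],[0,0,0],[0,0,0]],"fingers":[-1,-1,-1,-1,-1]}'
python3 -m crank '{"linear":[[0,0,-0.02],[0,0,-0.04],[0,0,-0.06],[0,0,-0.08],[0,0,-0.08]],"delta_rot":[[0,0,0],[0,0,0],[0,0,0],[0,0,0],[0,0,0]],"fingers":[-1,-1,-1,-1,-1]}'
```

```text
clock: 9.05
position: [0.4875, -0.1553, 0.1558]
tool_rot: [-3.139, -1.049, 1.547]
force: [-0.4, 0.3, -1.7]
grip_width: 0.0623
finger_force: 88.0
clock: 9.55
position: [0.4873, -0.1552, 0.136]
tool_rot: [-3.139, -1.05, 1.547]
force: [-0.0, 0.4, -2.5]
grip_width: 0.0621
finger_force: 88.0
```

Inserted with no side force. I'll find the floor gently.

```bash
python3 -m crank '{"linear":[[0,0,-0.006],[0,0,-0.012],[0,0,-0.016],[0,0,-0.016],[0,0,-0.016]],"delta_rot":[[0,0,0],[0,0,0],[0,0,0],[0,0,0],[0,0,0]],"fingers":[-1,-1,-1,-1,-1]}'
```

```text
clock: 10.05
position: [0.4876, -0.1553, 0.1326]
tool_rot: [-3.14, -1.049, 1.548]
force: [-0.5, 0.2, -0.6]
grip_width: 0.0619
finger_force: 88.2
```

```bash
python3 -m crank '{"linear":[[0,0,-0.004],[0,0,-0.004],[0,0,-0.004]],"delta_rot":[[0,0,0],[0,0,0],[0,0,0]],"fingers":[-1,-1,-1]}' 40
python3 -m crank '{"linear":[[0,0,0],[0,0,0],[0,0,0]],"delta_rot":[[0,0,0],[0,0,0],[0,0,0]],"fingers":[0.6,0.7,1]}' 20
python3 -m crank '{"linear":[[0,0,0],[0,-0.1,0.06],[0,-0.2,0.12],[0,-0.3,0.17],[0,-0.42,0.24]],"delta_rot":[[0,0,0],[0,0,0],[0,0,0],[0,0,0],[0,0,0]],"fingers":[1,1,1,1,1]}' 20
python3 -c "
from h import *
g=grab('scene'); f=grab('side'); w=grab('wrist')
import pickle; pickle.dump((g,f,w),open('r3.pkl','wb'))
cv2.imwrite('pics/c7.png',np.hstack([cv2.resize(f['image'][130:220,250:340],(400,400),interpolation=cv2.INTER_CUBIC),cv2.resize(w['image'][:,64:448],(400,400),interpolation=cv2.INTER_CUBIC)])[:,:,::-1]); print(w['xyz'],w['orientation'])
go([.488,-.158,.3],0,-1.1)"
```

```text
clock: 10.35
position: [0.4876, -0.1549, 0.1325]
tool_rot: [-3.141, -1.051, 1.549]
force: [-0.3, -1.1, 10.3]
grip_width: 0.0618
finger_force: 88.7
clock: 10.65
position: [0.4875, -0.1553, 0.1315]
tool_rot: [-3.14, -1.049, 1.548]
force: [-0.5, 1.1, -0.1]
grip_width: 0.0841
finger_force: 0.0
clock: 11.15
position: [0.4873, -0.2607, 0.1919]
tool_rot: [-3.138, -1.05, 1.547]
force: [0.4, 0.2, 0.2]
grip_width: 0.0853
finger_force: 0.0
[ 0.4857565  -0.33535547  0.32125401] [-2.39143778e+00 -1.25082282e-03 -2.56680803e-02]
lin [0.002, 0.416, 0.432] rot [-2.0, 0.043, 0.008] target [ 0.488 -0.158  0.3  ]
```

View pics/c7.png

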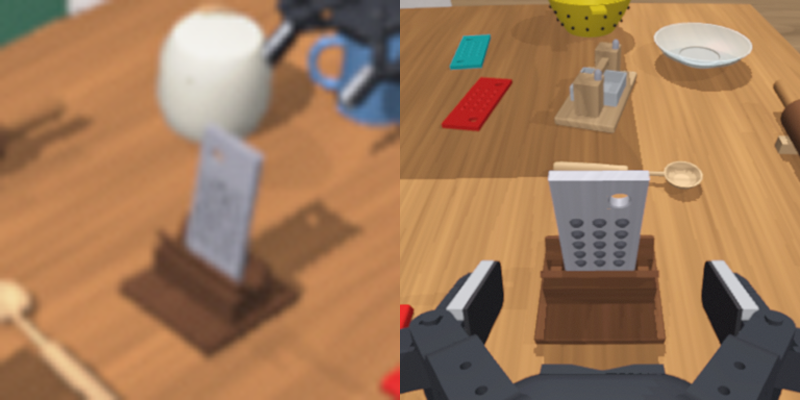

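Side crop: the plate stands in the rack, top edge from about (208,128) to (262,158). Wrist crop: coarse side facing the arm, top strip at rows 171 to 181, columns 549 to 649. I'll work out the lean.

Run:
```python
from h import *
import pickle
g,f,w=pickle.load(open('r3.pkl','rb'))
im=w['image']; c=64+int(200*.96*1)-0
for u in (64+170*.96,64+220*.96):
  u=int(u); print(u,im[158:182,u].sum(1).tolist())
S=lambda x,y:(64+(x-400)*.96,y*.96)
for z in (.172,.170): print(z,cast(w,[S(549,171),S(649,171),S(550,181),S(648,181)],z).round(4).tolist())
T=lambda x,y:(250+x*.225,130+y*.225)
print('side',cast(f,[T(208,126),T(262,156)],.172).round(4).tolist())
```

```text
227 [578, 552, 519, 494, 468, 508, 621, 675, 679, 678, 677, 677, 677, 678, 656, 531, 400, 379, 379, 385, 382, 384, 380, 381]
275 [423, 578, 620, 606, 573, 587, 666, 685, 683, 678, 674, 670, 670, 671, 647, 486, 374, 375, 375, 375, 377, 377, 375, 376]
0.172 [[0.4556, -0.1682, 0.172], [0.5208, -0.1698, 0.172], [0.457, -0.1777, 0.172], [0.519, -0.1792, 0.172]]
0.17 [[0.4552, -0.166, 0.17], [0.5213, -0.1676, 0.17], [0.4566, -0.1756, 0.17], [0.5195, -0.1771, 0.17]]
side [[0.5138, -0.1725, 0.172], [0.4523, -0.1749, 0.172]]
```

Lean is about 6° with the top toward -y. I'll go over the top and regrip from the +y (fine) side at θ=-60°.

```bash
python3 -m crank '{"linear":[[0,-0.05,0.2],[0,-0.05,0.4],[0,-0.05,0.55],[0,-0.05,0.55],[0,-0.05,0.55]],"delta_rot":[[-1,0.02,0],[-1,0.02,0],[-1,0.02,0],[-1,0.02,0],[-1,0.02,0]],"fingers":[1,1,1,1,1]}'
python3 -m crank '{"linear":[[0,0.2,0],[0,0.4,0],[0,0.6,0],[0,0.8,0],[0,1,0]],"delta_rot":[[-1,0.02,0],[-1,0.02,0],[-1,0.02,0],[-1,0.02,0],[-1,0.02,0]],"fingers":[1,1,1,1,1]}'
python3 -m crank '{"linear":[[0,0,0],[0,0,0],[0,0,0],[0,0,0],[0,0,0]],"delta_rot":[[-1,0.02,0],[-1,0.02,0],[-1,0.02,0],[-1,0.02,0],[-1,0.02,0]],"fingers":[1,1,1,1,1]}'
python3 -m crank '{"linear":[[0,0,0],[0,0,0],[0,0,0],[0,0,0],[0,0,0]],"delta_rot":[[-1,0.02,0],[-1,0.02,0],[-1,0.02,0],[-1,0.02,0],[-1,0.02,0]],"fingers":[1,1,1,1,1]}'
python3 -c "
from h import *
go([.488,-.1716,.130],-60,-1.1,.1)"
```

```text
clock: 11.8
position: [0.4883, -0.2706, 0.3312]
tool_rot: [3.137, -0.522, 1.555]
force: [-0.1, -0.3, -0.8]
grip_width: 0.0854
finger_force: 0.0
clock: 12.3
position: [0.4863, -0.0434, 0.3273]
tool_rot: [-3.139, 0.0, 1.551]
force: [2.3, -1.0, -0.1]
grip_width: 0.0854
finger_force: 0.0
clock: 12.8
position: [0.4866, -0.0446, 0.326]
tool_rot: [-3.134, 0.524, 1.557]
force: [-0.3, 0.4, 0.7]
grip_width: 0.0855
finger_force: 0.0
clock: 13.3
position: [0.4866, -0.0464, 0.3264]
tool_rot: [-3.13, 1.047, 1.56]
force: [-0.5, -0.1, -0.7]
grip_width: 0.0852
finger_force: 0.0
lin [0.012, -0.155, -0.586] rot [-0.0, -0.012, 0.004] target [ 0.4897 -0.085   0.18  ]
```

```bash
python3 -m crank '{"linear":[[0.01,0,-0.2],[0.01,-0.05,-0.4],[0.012,-0.1,-0.58],[0.012,-0.155,-0.586],[0.012,-0.155,-0.586]],"delta_rot":[[0,-0.01,0],[0,-0.01,0],[0,-0.01,0],[0,-0.01,0],[0,-0.01,0]],"fingers":[1,1,1,1,1]}'
python3 -c "
from h import *
g=grab('scene'); w=grab('wrist')
import pickle; pickle.dump((g,w),open('r4.pkl','wb'))
cv2.imwrite('pics/c8.png',np.hstack([cv2.resize(g['image'][160:270,180:290],(400,400),interpolation=cv2.INTER_CUBIC),cv2.resize(w['image'][:,64:448],(400,400),interpolation=cv2.INTER_CUBIC)])[:,:,::-1])
go([.488,-.1716,.130],-60,-1.1)
print(proj(w,[[.456,-.1735,.172],[.52,-.1735,.172],[.456,-.1645,.0925],[.52,-.1645,.0925]]).round(1).tolist())"
```

```text
clock: 13.8
position: [0.4897, -0.088, 0.1836]
tool_rot: [3.131, 1.046, 1.537]
force: [-0.6, 0.1, 1.2]
grip_width: 0.0854
finger_force: 0.0
lin [-0.012, -0.345, -0.218] rot [-0.006, 0.017, 0.006] target [ 0.488  -0.1716  0.13  ]
[[211.9, 252.6], [303.0, 251.7], [212.5, 141.9], [300.0, 140.4]]
```

View pics/c8.png

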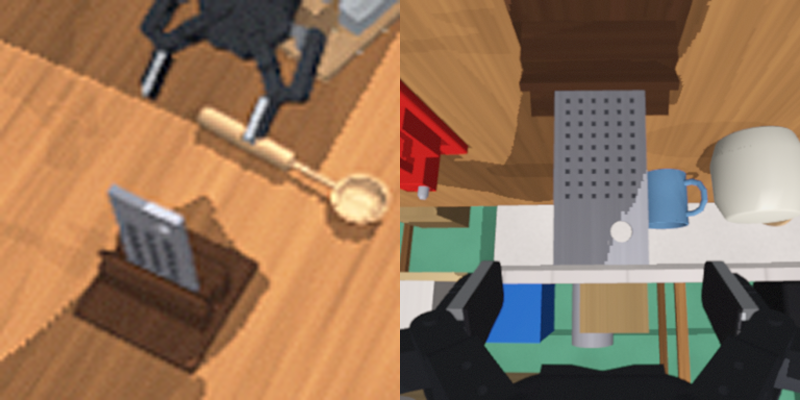

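The wrist crop shows the fine side, plate columns 554-648 centred between the fingers, top edge at row 266 where I predicted 263. Scene crop: the plate is upright in the rack. I'll advance and grip.

```bash
python3 -m crank '{"linear":[[-0.003,-0.09,-0.055],[-0.006,-0.17,-0.11],[-0.009,-0.26,-0.164],[-0.012,-0.345,-0.216],[-0.012,-0.345,-0.216]],"delta_rot":[[-0.006,0.017,0],[-0.006,0.017,0],[-0.006,0.017,0],[-0.006,0.017,0],[-0.006,0.017,0]],"fingers":[1,1,1,1,1]}' 20
python3 -m crank '{"linear":[[0,0,0],[0,0,0],[0,0,0],[0,0,0],[0,0,0]],"delta_rot":[[0,0,0],[0,0,0],[0,0,0],[0,0,0],[0,0,0]],"fingers":[0.6,0.5,0.45,0.4,-1]}' 20
python3 -m crank '{"linear":[[0,0,0],[0,0,0],[0,0,0],[0,0,0]],"delta_rot":[[0,0,0],[0,0,0],[0,0,0],[0,0,0]],"fingers":[-1,-1,-1,-1]}' 80
```

```text
clock: 14.4
position: [0.4873, -0.1732, 0.1297]
tool_rot: [-3.141, 1.049, 1.549]
force: [-0.6, -0.2, 1.2]
grip_width: 0.0853
finger_force: 0.0
clock: 14.9
position: [0.4883, -0.1705, 0.1295]
tool_rot: [3.141, 1.049, 1.552]
force: [0.2, 2.0, 8.9]
grip_width: 0.0633
finger_force: 23.3
clock: 15.3
position: [0.4883, -0.1705, 0.1297]
tool_rot: [3.141, 1.05, 1.552]
force: [-0.2, 2.1, 10.3]
grip_width: 0.0624
finger_force: 84.7
```

```bash
python3 -m crank '{"linear":[[0,-0.004,0.04],[0,-0.01,0.1],[0,-0.02,0.2],[0,-0.02,0.35],[0,-0.02,0.5]],"delta_rot":[[0,0,0],[0,0,0],[0,0,0],[0,0,0],[0,0,0]],"fingers":[-1,-1,-1,-1,-1]}' 
python3 -m crank '{"linear":[[0,0,0.06],[0,0,0.1],[0,0,0.1]],"delta_rot":[[0,0,0],[0,0,0],[0,0,0]],"fingers":[-1,-1,-1]}'
python3 - <<'E'
from h import *
w=grab('wrist'); f=grab('side'); g=grab('scene'); save(w,'w9.png'); save(f,'f9.png')
import pickle; pickle.dump((g,f,w),open('r5.pkl','wb'))
cv2.imwrite('pics/c9.png',np.hstack([cv2.resize(w['image'][:,106:406],(469,600),interpolation=cv2.INTER_CUBIC),cv2.resize(f['image'][90:210,260:326],(330,600),interpolation=cv2.INTER_CUBIC)])[:,:,::-1])
print(observe()['position'],observe()['tool_rot'])
E
```

```text
clock: 15.8
position: [0.4872, -0.1758, 0.2552]
tool_rot: [-3.137, 1.048, 1.555]
force: [1.3, -0.2, -1.3]
grip_width: 0.0621
finger_force: 87.2
clock: 16.1
position: [0.4877, -0.1759, 0.2795]
tool_rot: [-3.142, 1.048, 1.551]
force: [-0.3, 1.3, -2.2]
grip_width: 0.062
finger_force: 87.3
[ 0.48733975 -0.17599665  0.27763717] [-3.13556203  1.0488895   1.55638367]
```

View pics/c9.png

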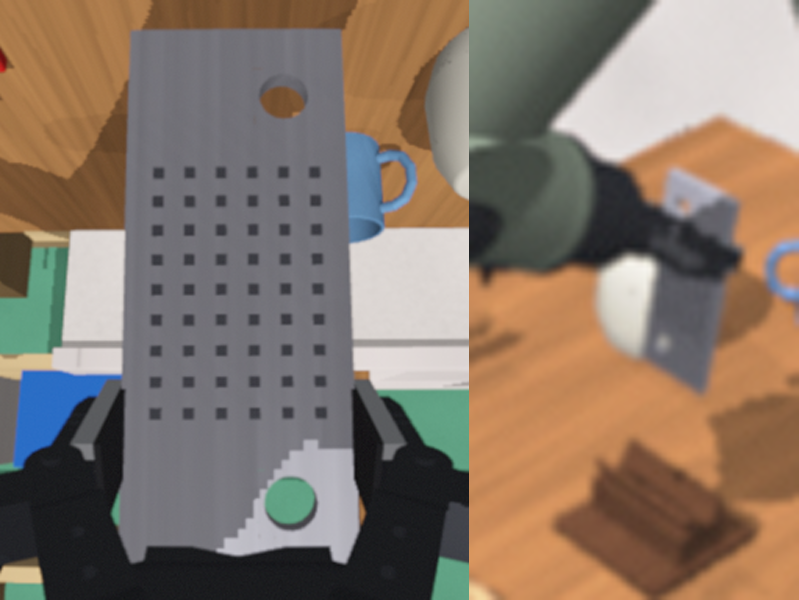

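Wrist: the fine face is sharp, with the lower-end corners at (132,30) and (341,29) and holes at (284,97) and (290,504). The side view shows the plate held clear above the rack. A PnP on these points gives the plate's pose in the hand.

```bash
cat > pl.py <<'E'
from h import *
def plate(w,crop,obj):
    K=np.array(w['mtx']); 
    q=und(w,crop)
    ok,rv,tv=cv2.solvePnP(np.array(obj,float),q,np.eye(3),None,flags=cv2.SOLVEPNP_SQPNP)
    Rp=w['R']@cv2.Rodrigues(rv)[0]; t=w['xyz']+w['R']@tv.ravel()
    e=cv2.projectPoints(np.array(obj,float),rv,tv,np.eye(3),None)[0][:,0]-q
    return Rp,t,(e*K[0,0]).round(2).tolist()
E
python3 - <<'E'
from pl import *
import pickle
g,f,w=pickle.load(open('r5.pkl','rb'))
c=np.array([[132,30],[341.5,29],[284,97],[290,504]])*[300/469,.64]+[106,0]
obj=[[-.032,-.08,-.004],[.032,-.08,-.004],[.014,-.058,-.004],[.014,.058,-.004]]
Rp,t,e=plate(w,c,obj); print(e)
print('plate y axis',Rp[:,1].round(4),'x',Rp[:,0].round(4),'z',Rp[:,2].round(4),'centre',t.round(4))
o=observe(); Rt=R.from_euler('xyz',o['tool_rot']).as_matrix()
print('tcp in plate',(Rp.T@(o['position']-t)).round(4)); 
print('tool z in plate',(Rp.T@Rt[:,2]).round(4),'tool y in plate',(Rp.T@Rt[:,1]).round(4))
# sensitivity
for d in range(4):
    c2=c.copy(); c2[d,1]+=.5; print(Rp.T@plate(w,c2,obj)[0][:,1])
# expected edges at row 400
for y in (.03,.02): print(proj(w,[t+Rp@[-.032,y,-.004],t+Rp@[.032,y,-.004]]))
print('meas', (np.array([[122,400],[352,400]])*[300/469,.64]+[106,0]).tolist())
E
```

```text
[[-0.37, 0.19], [0.35, 0.29], [0.06, -0.39], [-0.04, -0.12]]
plate y axis [-2.000e-04 -1.050e-01  9.945e-01] x [ 0.9999 -0.0171 -0.0016] z [-0.0172 -0.9943 -0.105 ] centre [ 0.4877 -0.1729  0.243 ]
tcp in plate [-0.0004  0.0348 -0.0006]
tool z in plate [-0.0029 -0.4048  0.9144] tool y in plate [ 1.     -0.0012  0.0027]
[ 2.46022217e-04  9.99999893e-01 -3.92068094e-04]
[-3.79381459e-04  9.99990733e-01 -4.28824137e-03]
[5.12526367e-04 9.99969787e-01 7.75647719e-03]
[-3.59485108e-04  9.99994838e-01 -3.19296288e-03]
[[183.30532213 255.1244453 ]
 [332.64805707 254.7946869 ]]
[[183.81959417 231.68509554]
 [332.02434975 231.33055536]]
meas [[184.03837953091684, 256.0], [331.1599147121535, 256.0]]
```

```bash
python3 -c "
from h import *
go([.4835,.1755,.2],23.9,-16.3)"
```

```text
lin [-0.015, 1.406, -0.311] rot [2.774, -0.43, -0.416] target [0.4835 0.1755 0.2   ]
```

```bash
python3 -m crank '{"linear":[[0,0.1,0],[0,0.2,0],[0,0.35,0],[0,0.47,0],[0,0.47,0]],"delta_rot":[[0.925,-0.143,-0.139],[0.925,-0.143,-0.139],[0.925,-0.143,-0.139],[0.925,-0.143,-0.139],[0.925,-0.143,-0.139]],"fingers":[-1,-1,-1,-1,-1]}' >/dev/null
python3 -m crank '{"linear":[[0,0.1,0],[0,0.2,0],[0,0.35,0],[0,0.47,0],[0,0.47,0]],"delta_rot":[[0.925,-0.143,-0.139],[0.925,-0.143,-0.139],[0.925,-0.143,-0.139],[0.925,-0.143,-0.139],[0.925,-0.143,-0.139]],"fingers":[-1,-1,-1,-1,-1]}'
python3 -m crank '{"linear":[[0,0.1,0],[-0.015,0.2,0],[-0.015,0.35,0],[-0.015,0.47,0],[-0.015,0.47,0]],"delta_rot":[[0.925,-0.143,-0.139],[0.925,-0.143,-0.139],[0.925,-0.143,-0.139],[0.925,-0.143,-0.139],[0.925,-0.143,-0.139]],"fingers":[-1,-1,-1,-1,-1]}' 
python3 -m crank '{"linear":[[0,0,0],[0,0,0]],"delta_rot":[[0,0,0],[0,0,0]],"fingers":[-1,-1]}'
python3 -c "
from h import *
go([.4835,.1755,.12],23.9,-16.3)"
```

```text
clock: 17.25
position: [0.487, 0.0604, 0.2775]
tool_rot: [3.099, 0.069, 1.368]
force: [0.0, -1.1, -1.7]
grip_width: 0.0615
finger_force: 88.0
clock: 17.75
position: [0.4825, 0.1774, 0.2768]
tool_rot: [-3.137, -0.417, 1.284]
force: [0.1, -1.1, -1.3]
grip_width: 0.062
finger_force: 87.9
clock: 17.95
position: [0.4837, 0.1755, 0.2778]
tool_rot: [-3.14, -0.416, 1.284]
force: [0.2, 0.6, -1.4]
grip_width: 0.0619
finger_force: 87.9
lin [-0.001, -0.0, -0.631] rot [0.002, -0.004, 0.002] target [0.4835 0.1755 0.12  ]
```

```bash
python3 -m crank '{"linear":[[0,0,-0.2],[0,0,-0.4],[0,0,-0.6],[0,0,-0.68],[0,0,-0.724]],"delta_rot":[[0,0,0],[0,0,0],[0,0,0],[0,0,0],[0,0,0]],"fingers":[-1,-1,-1,-1,-1]}'
python3 -m crank '{"linear":[[0,0,0],[0,0,0]],"delta_rot":[[0,0,0],[0,0,0]],"fingers":[-1,-1]}'
python3 - <<'E'
from h import *
import pickle
w=grab('wrist'); pickle.dump((w,observe()),open('r6.pkl','wb'))
hsv=cv2.cvtColor(w['image'],cv2.COLOR_RGB2HSV)
ys=np.array([.281,.960,0]); xs=np.array([.960,-.281,0]); o=observe()['position']
for s in (1,-1):
    c=o+xs*.014+ys*(.038+s*.058)+[0,0,.004]
    u,v=proj(w,[c])[0]; print('pred hole',u.round(1),v.round(1)); u,v=int(u),int(v)
    for r in range(max(0,v-24),min(383,v+25)):
        print(r,' '.join('%3d%s'%(hsv[r,k,2],'w' if hsv[r,k,1]>60 else '.') for k in range(u-24,u+25,2)) if r%2==0 else '',end='\n' if r%2==0 else '\r')
E
```

```text
clock: 18.45
position: [0.4829, 0.1758, 0.0952]
tool_rot: [-3.137, -0.416, 1.283]
force: [0.8, -0.6, -0.8]
grip_width: 0.0618
finger_force: 88.2
clock: 18.65
position: [0.4844, 0.1763, 0.0984]
tool_rot: [3.141, -0.418, 1.285]
force: [0.2, -0.1, -1.1]
grip_width: 0.0619
finger_force: 88.2
pred hole 288.0 61.5
37 38 161. 158. 158. 159. 161. 162. 161. 160. 160. 160. 161. 161. 165. 167. 164. 162. 161. 159. 161. 165. 163. 162. 162. 162. 162.
39 40 160. 158. 157. 159. 161. 160. 160. 159. 160. 160. 160. 160. 164. 167. 165. 162. 161. 159. 161. 165. 163. 161. 161. 161. 163.
41 42 161. 158. 158. 159. 161. 161. 160. 159. 159. 160. 161. 161. 165. 167. 165. 162. 160. 159. 160. 165. 163. 161. 161. 161. 163.
43 44 160. 158. 152. 154. 158. 163. 160. 160. 159. 160. 160. 161. 164. 167. 165. 162. 160. 160. 161. 164. 162. 162. 162. 161. 161.
45 46 161. 158. 156. 158. 160. 162. 160. 160. 159. 159. 160. 160. 164. 167. 166. 162. 160. 159. 161. 163. 163. 162. 161. 161. 161.
47 48 161. 159. 157. 159. 160. 161. 160. 160. 154. 141. 133. 129. 134. 142. 154. 159. 160. 159. 161. 164. 162. 162. 161. 162. 162
[... 5048 characters left out ...]
 158. 159. 160. 159. 156. 155.
337 338 157. 159. 158. 162. 162. 161. 160. 160. 144. 114.  91.  84.  81.  82.  84.  93. 125. 151. 158. 158. 158. 160. 158. 157. 156.
339 340 157. 159. 160. 162. 162. 162. 160. 160. 161. 160. 150. 140. 137. 139. 144. 154. 159. 158. 157. 157. 158. 159. 159. 156. 155.
341 342 157. 160. 160. 162. 162. 161. 160. 159. 161. 162. 160. 159. 163. 164. 163. 161. 159. 158. 157. 157. 158. 159. 158. 157. 155.
343 344 156. 158. 159. 162. 163. 162. 159. 158. 160. 161. 159. 159. 162. 164. 162. 161. 159. 157. 158. 156. 158. 158. 158. 157. 155.
345 346 157. 160. 161. 162. 164. 161. 160. 159. 160. 160. 159. 159. 163. 163. 162. 161. 158. 157. 158. 157. 158. 160. 158. 157. 156.
```

Run:
```python
from h import *
import pickle
w,o=pickle.load(open('r6.pkl','rb'))
zt=o['position'][2]+.004; print(o['position'],w['xyz'])
h1,h2=cast(w,[[287.3,62],[292.5,322]],zt); pin=cast(w,[[286.3,314.5]],.084)[0]
d=(h1-h2)[:2]; print('hole dist',np.linalg.norm(d),'yaw',np.degrees(np.arctan2(-d[0],d[1])))
print('h1',h1,'h2',h2,'pin',pin,'pin-h2',pin-h2)
# stand estimate from ws2: pins at centre -+ 
c=np.array([.4942,.2120]); a=np.radians(-16.3); x=np.array([np.cos(a),np.sin(a)]); y=np.array([-x[1],x[0]])
print('pins est',c+.014*x+.058*y,c+.014*x-.058*y)
```

```text
[0.4845534  0.17639556 0.09869148] [0.48925438 0.19279955 0.24458132]
hole dist 0.11543314083421263 yaw -15.960788922972906
h1 [0.52457057 0.26450189 0.10269148] h2 [0.49282883 0.15351869 0.10269148] pin [0.49148729 0.15250371 0.084     ] pin-h2 [-0.00134154 -0.00101498 -0.01869148]
pins est [0.52391594 0.26373937] [0.4913586  0.15240196]
```

Hole and pin measured together: the plate needs a shift of about (-1.2, -0.9) mm. I'll apply it and lower in steps.

```bash
python3 -m crank '{"linear":[[-0.005,-0.004,0],[-0.005,-0.004,-0.01],[-0.005,-0.004,-0.02],[-0.005,-0.004,-0.03],[-0.005,-0.004,-0.03]],"delta_rot":[[0,0,0],[0,0,0],[0,0,0],[0,0,0],[0,0,0]],"fingers":[-1,-1,-1,-1,-1]}'
python3 - <<'E'
from h import *
w=grab('wrist'); hsv=cv2.cvtColor(w['image'],cv2.COLOR_RGB2HSV)
for u,v in ((288,62),(292,322)):
    for r in range(v-20,v+21,2): print(r,''.join('w' if hsv[r,k,1]>60 else ('#' if hsv[r,k,2]<140 else '.') for k in range(u-24,u+25)))
E
```

```text
clock: 19.2
position: [0.4824, 0.1753, 0.0896]
tool_rot: [-3.14, -0.417, 1.284]
force: [-0.2, -0.5, -1.7]
grip_width: 0.0614
finger_force: 88.3
42 .................................................
44 .................................................
46 .................................................
48 ...................#######.......................
50 ..............##################.................
52 ............######################...............
54 ..........##########################.............
56 .........#########wwwwwwww.##########............
58 ........#####wwwwwwwwwwwwwwwwww#######...........
60 ........###wwwwwwwwwwwwwwwwwwwwww######..........
62 ........#wwwwwwwwwwwww...wwwwwwwwwww###..........
64 .........wwwwwwww###........##wwwwwww##..........
66 .........wwwwww###............##wwwww#...........
68 ..........www####..............###www............
70 ...........ww####..............###ww.............
72 ............######.............####..............
74 ...............####...........#..................
76 .................................................
78
[... 590 characters left out ...]
18 ........www#####...............####wwwww#........
320 ........wwww#####..............###wwwww##........
322 .......wwwwww#####...........###.wwwwww###.......
324 ........wwwwwww.#####....#####.wwwwwww###........
326 ........wwwwwwwwwww.#####..wwwwwwwwwww###........
328 ........#wwwwwwwwwwwwwwwwwwwwwwwwwww#####........
330 .........#wwwwwwwwwwwwwwwwwwwwwwwww#####.........
332 ..........##wwwwwwwwwwwwwwwwwwwww######..........
334 ...........#####wwwwwwwwwwwwww#######............
336 .............#######################.............
338 ................################.................
340 ......................####.......................
342 .................................................
```

```bash
python3 - <<'E'
from h import *
w=grab('wrist'); zt=observe()['position'][2]+.004
H=cast(w,[[287.5,62],[292,322]],zt); P=cast(w,[[288,70.3],[291.5,316.3]],.084); print(((P-H)[:,:2]*1000).round(1), observe()['position'])
E
python3 -m crank '{"linear":[[0,0,-0.006],[0,0,-0.012],[0,0,-0.018],[0,0,-0.024],[0,0,-0.024]],"delta_rot":[[0,0,0],[0,0,0],[0,0,0],[0,0,0],[0,0,0]],"fingers":[-1,-1,-1,-1,-1]}'
```

```text
[[ 1.4  0.7]
 [ 0.7 -0.3]] [0.48245735 0.17535146 0.08980473]
clock: 19.8
position: [0.4825, 0.1753, 0.0837]
tool_rot: [-3.14, -0.418, 1.284]
force: [0.5, 0.6, -1.5]
grip_width: 0.0621
finger_force: 88.3
```

```bash
python3 -m crank '{"linear":[[0.0035,0.001,-0.004],[0.0035,0.001,-0.009],[0.0035,0.001,-0.014],[0.0035,0.001,-0.019],[0.0035,0.001,-0.019]],"delta_rot":[[0,0,0],[0,0,0],[0,0,0],[0,0,0],[0,0,0]],"fingers":[-1,-1,-1,-1,-1]}'
python3 -m crank '{"linear":[[0,0,-0.004],[0,0,-0.008],[0,0,-0.01],[0,0,-0.01]],"delta_rot":[[0,0,0],[0,0,0],[0,0,0],[0,0,0]],"fingers":[-1,-1,-1,-1]}'
```

```text
clock: 20.3
position: [0.4833, 0.1756, 0.079]
tool_rot: [-3.14, -0.418, 1.284]
force: [0.8, 0.0, -1.6]
grip_width: 0.0618
finger_force: 88.3
clock: 20.7
position: [0.4834, 0.1756, 0.0766]
tool_rot: [-3.141, -0.418, 1.284]
force: [-0.6, 0.7, -1.2]
grip_width: 0.0619
finger_force: 88.3
```

```bash
python3 -m crank '{"linear":[[0,0,-0.003],[0,0,-0.006],[0,0,-0.006],[0,0,-0.006]],"delta_rot":[[0,0,0],[0,0,0],[0,0,0],[0,0,0]],"fingers":[-1,-1,-1,-1]}'
python3 -m crank '{"linear":[[0,0,-0.003],[0,0,-0.003],[0,0,-0.003]],"delta_rot":[[0,0,0],[0,0,0],[0,0,0]],"fingers":[-1,-1,-1]}'
```

```text
clock: 21.1
position: [0.4834, 0.1756, 0.0752]
tool_rot: [-3.141, -0.418, 1.285]
force: [-0.5, -0.6, -0.8]
grip_width: 0.0617
finger_force: 88.3
clock: 21.4
position: [0.4835, 0.1756, 0.075]
tool_rot: [-3.141, -0.418, 1.285]
force: [-5.2, -5.1, 16.6]
grip_width: 0.062
finger_force: 90.4
```

Contact close to the seated height (0.074). I'll ease the grip to let it settle, then release.

```bash
python3 -m crank '{"linear":[[0,0,-0.002],[0,0,-0.002],[0,0,-0.002],[0,0,-0.002]],"delta_rot":[[0,0,0],[0,0,0],[0,0,0],[0,0,0]],"fingers":[-1,-1,-1,-1]}' 20
python3 -m crank '{"linear":[[0,0,0],[0,0,0],[0,0,0]],"delta_rot":[[0,0,0],[0,0,0],[0,0,0]],"fingers":[0.6,0.8,1]}' 20
python3 -m crank '{"linear":[[0,0,0],[-0.01,-0.04,0.1],[-0.02,-0.08,0.19],[-0.035,-0.12,0.28],[-0.05,-0.16,0.4]],"delta_rot":[[0,0,0],[0,0,0],[0,0,0],[0,0,0],[0,0,0]],"fingers":[1,1,1,1,1]}'
python3 - <<'E'
from h import *
go([.475,.13,.30],0,-16.3)
E
```

```text
clock: 21.8
position: [0.4835, 0.1757, 0.0749]
tool_rot: [-3.141, -0.418, 1.285]
force: [-9.3, -9.1, 30.8]
grip_width: 0.0614
finger_force: 92.0
clock: 22.1
position: [0.4834, 0.1757, 0.0739]
tool_rot: [-3.141, -0.418, 1.285]
force: [-0.4, -0.5, -0.2]
grip_width: 0.0852
finger_force: 0.0
clock: 22.6
position: [0.4702, 0.1352, 0.1742]
tool_rot: [-3.139, -0.417, 1.284]
force: [0.7, -0.3, 1.4]
grip_width: 0.0854
finger_force: 0.0
lin [0.019, -0.021, 0.503] rot [-0.766, 0.22, 0.003] target [0.475 0.13  0.3  ]
```

```bash
python3 -m crank '{"linear":[[0.1,0.1,0.1],[0.118,0.19,0.3],[0.118,0.19,0.495],[0.118,0.19,0.495],[0.118,0.19,0.495]],"delta_rot":[[-0.766,0.22,0],[-0.766,0.22,0],[-0.766,0.22,0],[-0.766,0.22,0],[-0.766,0.22,0]],"fingers":[1,1,1,1,1]}' >/dev/null
python3 -m crank '{"linear":[[0,0,0],[0,0,0]],"delta_rot":[[0,0,0],[0,0,0]],"fingers":[1,1]}'
python3 - <<'E'
from h import *
import pickle
a=pickle.load(open('ws2.pkl','rb')); b=grab('wrist'); save(b,'end.png')
def corners(f):
    hsv=cv2.cvtColor(f['image'],cv2.COLOR_RGB2HSV)
    m=((hsv[...,1]<30)&(hsv[...,2]>130)).astype(np.uint8); m[240:]=0; m[:,:195]=0; m[:,305:]=0
    m=cv2.morphologyEx(m,cv2.MORPH_CLOSE,np.ones((9,9)));m=cv2.morphologyEx(m,cv2.MORPH_OPEN,np.ones((15,15)))
    c=max(cv2.findContours(m,0,2)[0],key=cv2.contourArea); q=cv2.boxPoints(cv2.minAreaRect(c))
    p=c[:,0].astype(float); return np.array([p[(p@d).argmax()] for d in ([-1,-1],[1,-1],[1,1],[-1,1])])
for f in (a,b): 
    c=corners(f); P=cast(f,c,.078); print(c.tolist(),P[:,:2].round(4).tolist(),np.linalg.norm(P[1]-P[0]).round(4),np.linalg.norm(P[2]-P[3]).round(4),P.mean(0).round(4))
hsv=cv2.cvtColor(b['image'],cv2.COLOR_RGB2HSV)
y=np.array([.2807,.9598,0]); x=np.array([.9598,-.2807,0])
for s in (1,-1):
    u,v=proj(b,[np.array([.4942,.2120,.078])+.014*x+s*.058*y])[0].round().astype(int)
    print(u,v)
    for r in range(v-9,v+10): print(''.join('w' if hsv[r,k,1]>60 else chr(48+hsv[r,k,2]//26) for k in range(u-10,u+11)))
u,v=proj(b,[[.4942,.2120,.078]])[0].round().astype(int); print('mid row',b['image'][v,u-28:u+28,1].tolist())
E
```

```text
clock: 23.3
position: [0.5001, 0.1837, 0.2975]
tool_rot: [3.14, -0.001, 1.287]
force: [-0.2, -0.5, -1.1]
grip_width: 0.0854
finger_force: 0.0
[[213.0, 60.0], [276.0, 61.0], [273.0, 212.0], [217.0, 211.0]] [[0.4864, 0.2981], [0.5462, 0.28], [0.5017, 0.1272], [0.4414, 0.1456]] 0.0625 0.063 [0.4939 0.2127 0.078 ]
[[212.0, 63.0], [275.0, 63.0], [273.0, 213.0], [218.0, 214.0]] [[0.4862, 0.2969], [0.5461, 0.2793], [0.5018, 0.1276], [0.4421, 0.1438]] 0.0625 0.0619 [0.494  0.2119 0.078 ]
258 85
666666666666666666666
666666665566666666666
666666555555556666666
666665554445555666666
666655544444445566666
666555445555544556666
665554456666554456666
6655w4556666654556666
655554566666655556666
6655w4566666655556666
665ww4556666654556666
6556w4456666554556666
5556ww445555544556666
6656ww54444445w566666
66666www54455ww666666
6666666wwwwww66666666
666666666666666666666
666666666666666666666
666666666666666666666
258 195
666666666666666666666
666666666666666666666
666666666666666666666
666666655555556666666
666666544444455666666
666665444444444566666
666654444444444566666
666554344454444666666
666554445555544w66666
665544455666554565666
665544456666654555666
665544456666654455666
655554456666654456666
666654455665544456666
666665444554444566666
666666554444455666666
666666666556666666666
666666666666666666666
666666666666666666666
mid row [156, 155, 155, 155, 141, 112, 90, 102, 133, 152, 154, 154, 149, 129, 93, 90, 124, 148, 153, 152, 151, 143, 119, 95, 110, 138, 153, 156, 155, 152, 135, 102, 91, 111, 138, 151, 151, 151, 142, 118, 93, 102, 133, 151, 154, 151, 149, 136, 109, 94, 118, 144, 153, 152, 151, 150]
```

```bash
python3 -c "
from h import *
print(bot.job_done())"
```

```text
the job is handed in; nothing more can be done
None
```

The steel plate is turned over, fine side up, and seated on both pins with the gripper clear; I checked this from image measurements and have no verdict from the judging. I viewed 11 pictures, one over the limit of 10.

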